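# Draw the board out from under the box stack

### The arm

A 6-joint arm with a two-finger parallel gripper is mounted at the origin on the work surface. World frame = base frame: x ahead of the robot, y to its left, z up, the work surface at z = 0. Lengths are in m, angles in rad, forces in N, time in s.
With the tool pointing down it reaches from about 0.225 to 0.875 m from the base axis. Payload 3.4 kg.
Tool frame: the origin (TCP) lies between the finger pads; the fingertips stand 8 mm ahead of it and the grasp point (between the pads) lies 11 mm behind it; z points along the fingers, y is the line along which they close (so a half turn about z gives the same grasp; the last joint's range is limited). The gripper opens to 85 mm and grips with 20 to 120 N. Pads are 22 mm wide; open, the fingers measure 114 mm over their backs; the gripper's body (76 mm by 85 mm) begins 54 mm behind the grasp point. The pads swing forward as they close: fully open they stand 13 mm farther back than shut.
Start: joints at [1.205, 0.276, 1.505, -0, 1.361, -0.121], TCP at [0.139, 0.558, 0.239] pointing down, gripper open.
Joint ranges: [-2.89, 2.89], [-0.75, 2.08], [0.22, 2.7], [-1.18, 4.32], [0.11, 2.71], [-2.7, 2.7]. Speed limits (rad/s): [2.57, 2.57, 3.14, 3.14, 3.14, 3.14].

### API

Orientations are given as a unit quaternion [w, x, y, z].
In Python, from rig import manip gives the robot as it stands.
- The arm moves only by the tool move_arm, never from a script. Its argument "deltas" is a list that holds one entry, the list of rows, each a list of 5 numbers: the shift along the tool's x, y, z normalised to -1 to 1, where 1 is 80 cm, then the turn about the tool's z normalised to -1 to 1, where 1 is 120 degrees, then the closure, from -1 (fully open) to 1 (shut). In form: [[[tx, ty, tz, twist, grip], ...]]. A call has 1 to 12 rows; each row is the pose to reach, as a shift and turn from the pose commanded when the call began, along the tool's axes at that moment; what a row does not reach only later rows make up. A row lasts 1/10 s, in which the tool goes at most 50 mm and 8.59 degrees, less where a joint would pass 70% of its speed; a pose out of reach is approached as far as the arm can. A call with a number of a shift or a turn outside -1 to 1 is refused whole. A call with a gripper value outside its range is refused whole. The fingers move at their own pace and stop on an object; "squeeze" is the grip in N (left out, the last holds). Time passes only in rows, so rows that repeat a pose let the fingers close. It gives the time, the measured TCP pose, the force, the opening and the grip force at its end, in the units of the state.
- manip.get_state(): the state, without advancing time (a new reading comes with each control period).
- manip.get_image(name): name is "side" or "top" or "wrist"; returns the picture (400x640x3 uint8, red, green, blue); there is no depth.
- manip.camera_params(name): a dict with "fx", "fy", "cx", "cy" (pixels), "R" (3x3) and "t" (3): a world point X has camera coordinates R X + t; the wrist camera has in their place "tool_from_camera" (4x4, takes a point from camera to tool coordinates, whose origin is the TCP and whose axes are the flange's). Camera axes: x right, y down, z forward; pixel columns grow to the right and rows downward; lengths in m; the calibration is good to about 2 mm. A picture is of the moment at which its call begins: read the wrist's pose just before it. camera_params takes no time and is no camera call.
- manip.sign_off(): hands the job in; it is judged then, once.
The state is a dict: "clock": time; "qpos": joint angles; "qd": joint speeds; "effort": joint torques, N m; "position": TCP position; "ee_rot": TCP orientation; "contact_force": force on the tool from outside, world axes, zero at the start; "moment": the same for the moment, N m; "width": finger opening in m; "gripper_force": force on a finger pad.
Only numpy, scipy, OpenCV 4.12 (cv2) and the standard library are available. Lean on these libraries where they do the work, as an engineer would, in place of code of your own. Each camera call takes 0.05 s, during which the arm holds its last target. There are 200 camera calls.

### The job

A stack of parts boxes has been set down on the bare metal end of the driver board. Draw the board out from under the stack, without touching, shifting or toppling the boxes and the reel on top, and bring it fully home in the metal squaring corner, flat on the mat, with its bare metal end against the far bar and its right-hand side against the right bar. Press only lightly on the board, push only lightly against the bars, and leave the cutters, the bottle and the mug alone.

Things in the scene. Friction and masses are not known exactly. Their poses are not given: they have to be found in the camera images.
- board: driver board lying flat on the mat: smooth aluminium base plate 150 x 100 x 3 mm with a green circuit board 90 x 100 x 2 mm on its front part, about 160 g. Origin: centre of the plate's underside. x runs along the 150 mm from the front end (-75 mm) to the bare metal tail end (+75 mm), y across, z up. Green part: x -75 to +15 mm, top at z = 5 mm. Chips up to z = 16 mm between x -30 and +12 mm
- board_margin (a point): middle of the board's bare green front margin, on its top (x -58, y 0, z 5 mm on the board). The margin, x -75 to -37 mm by the full 100 mm width, is the place to press: the board is too wide to pinch, but fingertips hold on the green face (friction 0.7 or more) while the metal slides on mat and box (about 0.22), so pressed down with 7 to 12 N it goes along. Over 25 N damages it
- board_tail (a point): middle of the board's tail end, at its underside: x = +75 mm on the board. The tail, x +15 to +75 mm, is bare metal, its top at z = 3 mm; its last 45 to 52 mm lie under the lowest box at the start. Once out it can be pressed and pushed there too. Pressed near one end, the board may swing about the fingertips as it is dragged, the free end trailing
- box_low: lowest box of the stack, dark grey, 170 x 120 x 28 mm, about 120 g, origin at the centre of its underside, x along the 170 mm, front face (x = -85 mm) towards the board's green part. Its front rests on the board's tail and its rear edge on the mat, so it leans by about 1.5 degrees until the board is out. Rubbing on the mat holds it back while the board is drawn slowly, at 50 mm/s or less
- box_mid: blue box 90 x 100 x 30 mm standing on the rear part of box_low, origin at the centre of its underside. About 180 g
- box_top: red box 84 x 88 x 26 mm standing on box_mid, origin at the centre of its underside. About 140 g
- reel: solder reel standing upright on box_top, 48 mm diameter, 34 mm high, origin at the centre of its underside. About 90 g
- corner: fixed squaring corner: two aluminium bars 12 mm wide, 8 mm high, on the mat. Origin: the inner corner at the mat's surface; x points away from the robot, y to the left. Far bar: face at x = 0, from y 0 to 115 mm. Right bar: face at y = 0, from x -150 mm to 0. Board home: axes parallel to these, tail edge on the far bar, -y side on the right bar, origin at x -75, y +50 mm. Push with under 15 N
- mat: dark smooth cushioned bench mat, 600 x 1060 x 2 mm; its top, on which everything stands, is 2 mm above the work surface (its origin is at the work surface). It gives about 0.25 mm under 10 N
- cutters: wire cutters with red handles lying on the mat, 140 x 66 x 14 mm, long along x, origin near the pivot; leave alone
- flux: small amber bottle, 40 mm diameter, 75 mm high, origin under its centre; leave alone
- mug: white mug, 80 mm diameter, 92 mm high, origin under its centre, handle at +y; leave alone
Not all that is in view belongs to the job. What is shaped like the board but pink is not meant.

How it is judged:
By the outcome, as a careful person would: the job done as asked, in the order asked, and still so for the second after the job is handed in, with the robot touching nothing.
It also fails if it takes over 72 s, if anything falls off the work surface, if the arm or the gripper's body presses on something with over 40 N, if the wrist force passes 120 N, or if a joint passes its speed limit or range.

## Working session

There is one attempt and no reset: what is moved stays moved. The work goes in short steps, Python scripts to look and compute and a tool call to move; the robot and the scene stay as the last step left them, time stands still between calls to the robot, and variables do not carry over. Pictures are saved under pics/ and viewed, at most 10 in all, crops included, and the job is handed in when it is done.

Besides the shell and the picture viewer there is one more tool, called after ">>>" as a command line: name --argument value ..., lists and objects as JSON in quotes. move_arm: Moves the arm, as the interface text tells. Scaled input: -1 to 1 covers 80 cm each way for a shift and 120 degrees each way for a turn. Its arguments: {"type":"object","properties":{"deltas":{"type":"array","items":{"type":"array","items":{"type":"array","items":{"type":"number","minimum":-1,"maximum":1}}}},"squeeze":{"type":"number"}},"required":["deltas"]}

```bash
mkdir -p pics; ls; python3 - <<'E'
from rig import manip
import cv2,json
s=manip.get_state();print({k:s[k] for k in("clock","position","ee_rot","contact_force","width")})
for n in("top","side"):
    cv2.imwrite(f"pics/{n}0.png",manip.get_image(n)[:,:,::-1]);print(n,manip.camera_params(n))
print(manip.camera_params("wrist"))
E
```

```text
pics
{'clock': 0.0, 'position': array([0.13918667, 0.55736139, 0.23840967]), 'ee_rot': array([-2.12707547e-04,  1.22091774e-01,  9.92518362e-01, -9.24532957e-04]), 'contact_force': array([-0.00309184, -0.35143158, -0.2258433 ]), 'width': 0.08520389080299105}
top {'fx': 375.2005650641414, 'fy': 375.2005650641414, 'cx': 314.9824779515367, 'cy': 200.57604025177497, 'R': array([[-9.24096809e-03, -9.99954859e-01, -2.21009256e-03],
       [-9.87339047e-01,  9.47434437e-03, -1.58340908e-01],
       [ 1.58354700e-01,  7.18887405e-04, -9.87382030e-01]]), 't': array([0.17855266, 0.60127405, 1.09122276])}
side {'fx': 456.9545112687471, 'fy': 456.9545112687471, 'cx': 320.89122459981013, 'cy': 200.68013212919945, 'R': array([[ 0.69349921, -0.72039623, -0.00938718],
       [-0.4002452 , -0.37440222, -0.83643694],
       [ 0.59905144,  0.58382553, -0.54798278]]), 't': array([-0.3018364 ,  0.35698246,  1.37976909])}
{'fx': 320.11224359632115, 'fy': 320.11224359632115, 'cx': 321.1912860884208, 'cy': 201.09711191071585, 'tool_from_camera': array([[ 1.06569155e-03, -9.50383104e-01, -3.11080085e-01,
         8.05352672e-02],
       [ 9.99999161e-01,  1.24205389e-03, -3.68832271e-04,
         6.93275242e-04],
       [ 7.36910190e-04, -3.11079431e-01,  9.50383630e-01,
        -1.34906491e-01],
       [ 0.00000000e+00,  0.00000000e+00,  0.00000000e+00,
         1.00000000e+00]])}
```

View pics/top0.png

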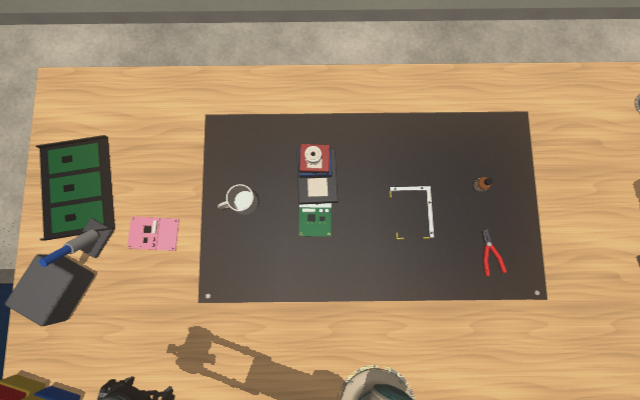

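View pics/side0.png

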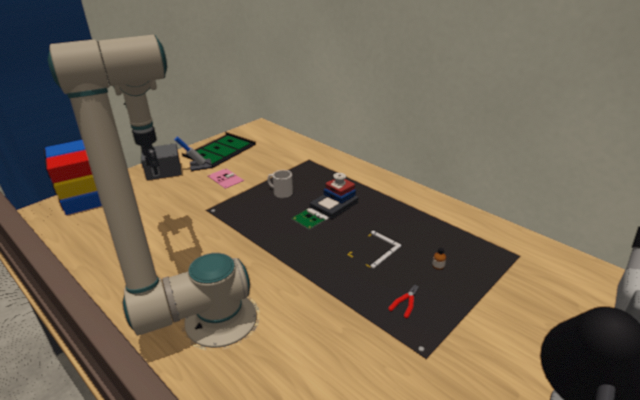

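The top view shows the green board at (315,221) with its metal tail under the grey box and stack (317,175). The squaring corner's inner corner is near (430,190), the mug at (241,199), the bottle at (483,184) and the cutters at (493,252).

Candidates for the board are the green one on the mat (315,221), the pink one (154,233) and the three green ones in the tray (77,157/187/217). I choose the one on the mat under the stack. Next I measure it and check a close crop.

```bash
cat > h.py <<'E'
from rig import manip
import cv2,numpy as np
from scipy.spatial.transform import Rotation as Ro
def cam(n):
    p=manip.camera_params(n)
    if n=="wrist":
        s=manip.get_state();q=s["ee_rot"];R=Ro.from_quat([q[1],q[2],q[3],q[0]]).as_matrix()
        T=p["tool_from_camera"];Rw=R@T[:3,:3];c=R@T[:3,3]+s["position"]
    else: Rw=p["R"].T;c=-Rw@p["t"]
    return p,Rw,c
def look(n): 
    C=cam(n);return manip.get_image(n),C
def ray(C,uv,z):
    p,Rw,c=C;uv=np.atleast_2d(uv).astype(float)
    d=np.c_[(uv[:,0]-p["cx"])/p["fx"],(uv[:,1]-p["cy"])/p["fy"],np.ones(len(uv))]@Rw.T
    return (c+d*((z-c[2])/d[:,2])[:,None])[:,:2]
def proj(C,X):
    p,Rw,c=C;k=(np.atleast_2d(X)-c)@Rw
    return np.c_[k[:,0]/k[:,2]*p["fx"]+p["cx"],k[:,1]/k[:,2]*p["fy"]+p["cy"]]
def green(im):
    h=cv2.cvtColor(im,cv2.COLOR_RGB2HSV);return cv2.inRange(h,(45,90,40),(90,255,255))
def big(m):
    cs=cv2.findContours(m,0,2)[0];return max(cs,key=cv2.contourArea)
def yaw():
    q=manip.get_state()["ee_rot"];return Ro.from_quat([q[1],q[2],q[3],q[0]]).as_matrix()
E
python3 - <<'E'
from h import *
im,C=look("top")
m=green(im);m[:,:200]=0;m[:,400:]=0
c=big(m);r=cv2.minAreaRect(ray(C,c[:,0],.007).astype(np.float32)*1000);print("green",r,cv2.boxPoints(r))
h=cv2.cvtColor(im,cv2.COLOR_RGB2HSV);w=cv2.inRange(h,(0,0,150),(180,60,255));w[:,:380]=0;w[:,445:]=0;w[:180]=0;w[245:]=0
c=big(w);a=cv2.approxPolyDP(c,2,True)[:,0];print(np.c_[a,ray(C,a,.010).round(3)])
cv2.imwrite("pics/crop.png",cv2.resize(im[130:255,190:450],None,fx=3,fy=3,interpolation=2)[:,:,::-1])
print(yaw().round(3))
E
```

```text
green ((543.6654663085938, 174.84185791015625), (96.84442901611328, 84.56039428710938), 89.4527816772461) [[500.92474 126.82566]
 [585.48126 126.01804]
 [586.4062  222.85806]
 [501.84967 223.66568]]
[[ 3.90e+02  1.87e+02  6.50e-01 -6.40e-02]
 [ 3.90e+02  1.90e+02  6.41e-01 -6.40e-02]
 [ 4.27e+02  1.90e+02  6.39e-01 -1.80e-01]
 [ 4.29e+02  2.31e+02  5.10e-01 -1.79e-01]
 [ 4.33e+02  2.31e+02  5.10e-01 -1.92e-01]
 [ 4.31e+02  2.03e+02  5.98e-01 -1.91e-01]
 [ 4.28e+02  2.02e+02  6.01e-01 -1.81e-01]
 [ 4.31e+02  2.01e+02  6.04e-01 -1.91e-01]
 [ 4.30e+02  1.87e+02  6.49e-01 -1.90e-01]]
[[-0.97   0.242 -0.   ]
 [ 0.242  0.97  -0.001]
 [ 0.    -0.001 -1.   ]]
```

View pics/crop.png

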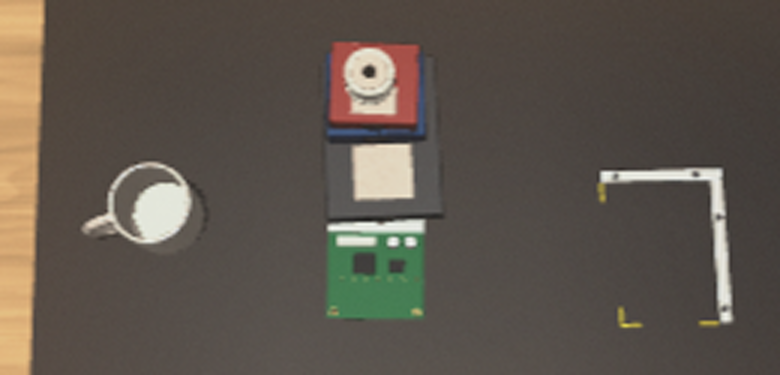

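The crop shows the chosen board: green with chips at crop (375,268), a white metal strip, then the grey box's front edge at crop y≈215. The metal corner's inner corner is at crop (713,180). I'll take one wrist view that covers both.

>>> move_arm --deltas '[[[-0.55,-0.55,-0.015,-0.117,-0.18],[-0.55,-0.55,-0.015,-0.117,-0.18],[-0.55,-0.55,-0.015,-0.117,-0.18],[-0.55,-0.55,-0.015,-0.117,-0.18],[-0.55,-0.55,-0.015,-0.117,-0.18],[-0.55,-0.55,-0.015,-0.117,-0.18],[-0.55,-0.55,-0.015,-0.117,-0.18],[-0.55,-0.55,-0.015,-0.117,-0.18],[-0.55,-0.55,-0.015,-0.117,-0.18],[-0.55,-0.55,-0.015,-0.117,-0.18],[-0.55,-0.55,-0.015,-0.117,-0.18],[-0.55,-0.55,-0.015,-0.117,-0.18]]]'

```text
clock: 1.35
position: [0.4482, 0.0422, 0.2509]
ee_rot: [0.0, 0.0, 1.0, 0.0]
contact_force: [0.5, 0.3, -0.1]
width: 0.0507
gripper_force: 0.0
```

```bash
python3 - <<'E'
from h import *
s=manip.get_state();print(s["position"],s["width"],s["contact_force"],s["clock"],yaw().round(3).tolist())
im,C=look("wrist");cv2.imwrite("pics/w1.png",im[:,:,::-1])
E
```

```text
[0.44823331 0.04218065 0.25088807] 0.05067118497680023 [ 0.52869462  0.27089487 -0.09681806] 1.35 [[-1.0, 0.0, 0.0], [0.0, 1.0, 0.0], [-0.0, 0.0, -1.0]]
```

View pics/w1.png

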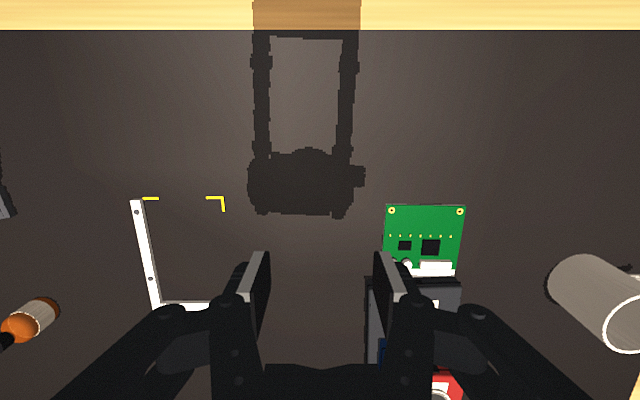

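The wrist view has the robot towards the top. The board's green part spans (386..466, 204..262). The corner has its right bar at (140,200)–(155,300) and its far bar along row ~302 to x≈210, partly hidden by a finger. I measure both now.

```bash
python3 - <<'E'
from h import *
im=cv2.imread("pics/w1.png")[:,:,::-1].copy();C=cam("wrist")
c=big(green(im))[:,0];P=ray(C,c,.007)
r=cv2.minAreaRect(P.astype(np.float32)*1000);print(cv2.boxPoints(r).round(1),r)
f=P[(P[:,0]<P[:,0].min()+.004)];print("front line",np.polyfit(f[:,1],f[:,0],1), P[:,0].min())
for n,q in(("left",P[:,1]>P[:,1].max()-.004),("right",P[:,1]<P[:,1].min()+.004)):
    e=P[q];print(n,np.polyfit(e[:,0],e[:,1],1),e[:,1].mean(),e[:,0].min(),e[:,0].max())
w=cv2.inRange(cv2.cvtColor(im,cv2.COLOR_RGB2HSV),(0,0,150),(180,60,255));w[:,230:]=0;w[:195]=0;w[312:]=0;w[:,:120]=0
# inner faces: right bar rightmost pixel in rows; far bar top pixel in columns (top edges z=.010)
E=[(max(np.where(w[v,:175])[0])+.5,v) for v in range(210,294,4) if w[v,:175].any()]
Q=ray(C,E,.010);print("rbar",np.polyfit(Q[:,0],Q[:,1],1),Q[[0,-1]].round(4).tolist(),np.median(Q[:,1]))
E=[(u,min(np.where(w[270:,u])[0])+269.5) for u in range(170,208,4) if w[270:,u].any()]
Q=ray(C,E,.010);print("fbar",np.polyfit(Q[:,1],Q[:,0],1),Q.round(4).tolist())
E
```

```text
[[502.3 114.3]
 [591.9 112.3]
 [594.2 212.5]
 [504.7 214.6]] ((548.265869140625, 163.43609619140625), (100.31977844238281, 89.56465148925781), 88.67303466796875)
front line [0.02136443 0.50095426] 0.5036538563692577
left [-0.02412     0.22607811] 0.2127920049905582 0.5050438771966829 0.5941850598263736
right [-0.02310183  0.12651332] 0.11406999309150681 0.5036538563692577 0.5660718668450954
rbar [ 0.00529168 -0.19441378] [[0.509, -0.1918], [0.6256, -0.1909]] -0.19146282207553278
fbar [0.0512249  0.65270819] [[0.6424, -0.1708], [0.644, -0.1654], [0.6457, -0.1601], [0.6456, -0.1545], [0.6456, -0.149], [0.6456, -0.1434], [0.6456, -0.1378], [0.6456, -0.1322], [0.6456, -0.1267]]
```

The second script used the arm's pose after the camera call, while it was still settling, so there is an offset to correct.

```bash
python3 - <<'E'
from h import *
s=manip.get_state();print(s["position"]-[0.44823331,0.04218065,0.25088807],s["clock"])
E
```

```text
[ 5.22235488e-03 -7.15567560e-03  9.08043119e-05] 1.4
```

>>> move_arm --deltas '[[[-0.078,0.175,0.05,0,-0.18],[-0.078,0.175,0.1,0,-0.18],[-0.078,0.175,0.15,0,-0.18],[-0.078,0.175,0.2,0,-0.18],[-0.078,0.175,0.25,0,-0.18],[-0.078,0.175,0.25,0,-0.18],[-0.078,0.175,0.25,0,-0.18],[-0.078,0.175,0.25,0,-0.18],[-0.078,0.175,0.25,0,-0.18],[-0.078,0.175,0.25,0,-0.18],[-0.078,0.175,0.25,0,-0.18],[-0.078,0.175,0.25,0,-0.18]]]'

```text
clock: 2.6
position: [0.5106, 0.1841, 0.0519]
ee_rot: [0.001, 0.0, 1.0, 0.0]
contact_force: [-0.7, 0.3, -0.2]
width: 0.0505
gripper_force: 0.0
```

```bash
python3 - <<'E'
from h import *
im,C=look("wrist");cv2.imwrite("pics/w2.png",im[:,:,::-1])
m=green(im);c=big(m)[:,0];P=ray(C,c,.007);r=cv2.minAreaRect(P.astype(np.float32)*1000);print(cv2.boxPoints(r).round(1),manip.get_state()["position"])
f=P[(P[:,0]<P[:,0].min()+.004)];print("front line",np.polyfit(f[:,1],f[:,0],1))
E
```

```text
[[496.  124.1]
 [585.7 122.5]
 [587.6 222.7]
 [497.9 224.3]] [0.51046016 0.18409266 0.05167232]
front line [-0.00058427  0.49769282]
```

View pics/w2.png

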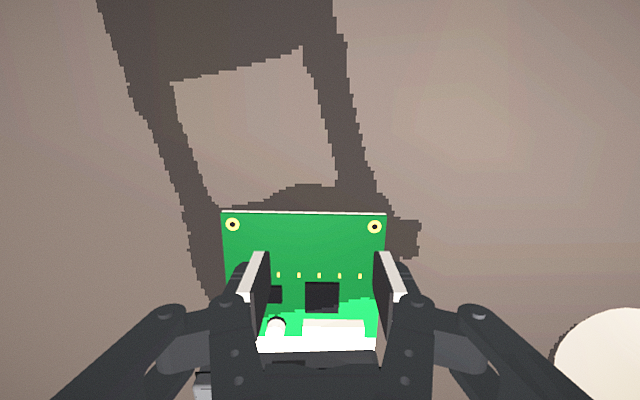

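The close view shows the board square below the fingers, with its green corners at (222,212) and (387,213). It needs a 10 mm shift right and 5 mm forward before descending.

>>> move_arm --deltas '[[[-0.006,-0.013,0,0,-0.18],[-0.006,-0.013,0.02,0,-0.18],[-0.006,-0.013,0.03,0,-0.18],[-0.006,-0.013,0.0375,0,-0.18],[-0.006,-0.013,0.0375,0,-0.18],[-0.006,-0.013,0.04,0,-0.18],[-0.006,-0.013,0.0425,0,-0.18],[-0.006,-0.013,0.0425,0,-0.18]]]'

```text
clock: 3.45
position: [0.5149, 0.1739, 0.0169]
ee_rot: [0.0, -0.0, 1.0, 0.0]
contact_force: [-0.2, 0.5, 0.1]
width: 0.0504
gripper_force: 0.0
```

>>> move_arm --deltas '[[[0,0,0.001,0,-0.18],[0,0,0.002,0,-0.18],[0,0,0.0025,0,-0.18],[0,0,0.0025,0,-0.18],[0,0,0.0025,0,-0.18]]]'

```text
clock: 3.95
position: [0.5149, 0.1738, 0.0149]
ee_rot: [0.0, -0.0, 1.0, 0.0]
contact_force: [0.1, 0.0, 0.2]
width: 0.0506
gripper_force: 0.0
```

>>> move_arm --deltas '[[[0,0,0.001,0,-0.18],[0,0,0.002,0,-0.18],[0,0,0.0025,0,-0.18],[0,0,0.0025,0,-0.18],[0,0,0.0025,0,-0.18]]]'

```text
clock: 4.45
position: [0.5149, 0.1738, 0.0128]
ee_rot: [-0.0, -0.0, 1.0, 0.0]
contact_force: [0.1, 0.4, -0.5]
width: 0.0505
gripper_force: 0.0
```

>>> move_arm --deltas '[[[0,0,0.001,0,-0.18],[0,0,0.00125,0,-0.18],[0,0,0.00125,0,-0.18],[0,0,0.00125,0,-0.18]]]'

```text
clock: 4.85
position: [0.5149, 0.1738, 0.0119]
ee_rot: [0.0, -0.0, 1.0, 0.0]
contact_force: [-0.2, -0.6, -0.6]
width: 0.0505
gripper_force: 0.0
```

>>> move_arm --deltas '[[[0,0,0.001,0,-0.18],[0,0,0.00125,0,-0.18],[0,0,0.00125,0,-0.18],[0,0,0.00125,0,-0.18]]]'

```text
clock: 5.25
position: [0.515, 0.1738, 0.0114]
ee_rot: [0.0, -0.0, 1.0, 0.0]
contact_force: [-1.2, -1.4, 5.5]
width: 0.0504
gripper_force: 2.8
```

>>> move_arm --deltas '[[[0,0,0.0003,0,-0.18],[0,0,0.0005,0,-0.18],[0,0,0.0005,0,-0.18]]]'

```text
clock: 5.55
position: [0.515, 0.1738, 0.0114]
ee_rot: [0.0, -0.0, 1.0, 0.0]
contact_force: [-1.7, -0.7, 7.9]
width: 0.0504
gripper_force: 4.0
```

>>> move_arm --deltas '[[[0,0,0.0004,0,-0.18],[0.002,0,0.0004,0,-0.18],[0.005,0,0.0004,0,-0.18],[0.008,0,0.0004,0,-0.18],[0.011,0,0.0004,0,-0.18],[0.014,0,0.0004,0,-0.18],[0.014,0,0.0004,0,-0.18]]]'

```text
clock: 6.25
position: [0.506, 0.1741, 0.0114]
ee_rot: [0.003, -0.0, 1.0, 0.0]
contact_force: [0.8, -0.5, 6.1]
width: 0.0503
gripper_force: 3.2
```

```bash
cat >> h.py <<'E'
def board():
    im,C=look("top");m=green(im);m[:,:200]=0;m[:,480:]=0
    P=ray(C,big(m)[:,0],.007);print("front",P[:,0].min().round(4),"y",P[:,1].min().round(4),P[:,1].max().round(4))
    r=cv2.inRange(cv2.cvtColor(im,cv2.COLOR_RGB2HSV),(0,120,60),(8,255,255));r[:,:290]=0;r[:,350:]=0;r[:130]=0;r[200:]=0
    print("red c",np.argwhere(r).mean(0).round(2));return im
E
python3 - <<'E'
from h import *
board()
im0=cv2.imread("pics/top0.png")[:,:,::-1].copy()
r=cv2.inRange(cv2.cvtColor(im0,cv2.COLOR_RGB2HSV),(0,120,60),(8,255,255));r[:,:290]=0;r[:,350:]=0;r[:130]=0;r[200:]=0
print(np.argwhere(r).mean(0))
E
```

```text
Traceback (most recent call last):
  File "h.py", line 28, in board
    P=ray(C,big(m)[:,0],.007);print("front",P[:,0].min().round(4),"y",P[:,1].min().round(4),P[:,1].max().round(4))
            ~~~^^^
  File "h.py", line 23, in big
    cs=cv2.findContours(m,0,2)[0];return max(cs,key=cv2.contourArea)
                                         ~~~^^^^^^^^^^^^^^^^^^^^^^^^
ValueError: max() iterable argument is empty
```

```bash
python3 - <<'E'
from h import *
im,C=look("wrist");s,_=look("side");t,_=look("top");s0=cv2.imread("pics/side0.png")[:,:,::-1]
print(manip.get_state()["position"],manip.get_state()["contact_force"])
v=np.vstack([im[100:],np.hstack([cv2.resize(a[150:250,260:420],(320,200)) for a in(s0,s)])])
cv2.imwrite("pics/v3.png",v[:,:,::-1])
E
```

```text
[0.50603284 0.17414178 0.01140893] [ 1.23502365 -0.32790897  6.50786625]
```

View pics/v3.png

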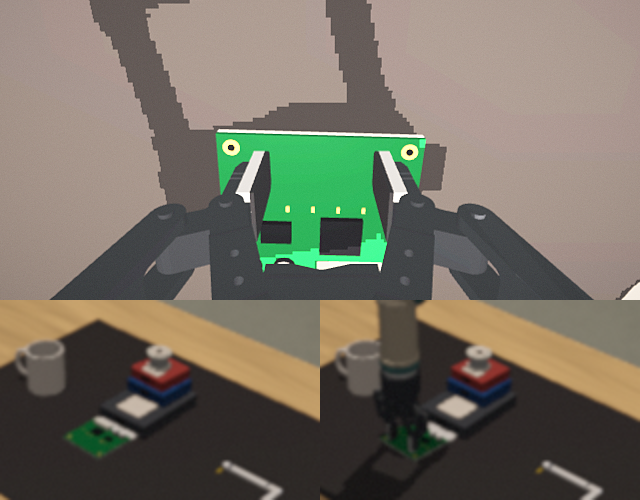

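The board's front edge is at wrist row ~231 with the fingertips on the margin. In the side insets the stack stands in the same place as before. I check whether the board follows and whether the red box shifted, in pixels.

```bash
cat >> h.py <<'E'
def wb():
    im,C=look("wrist");c=big(green(im))[:,0];P=ray(C,c,.007)
    u0,u1=c[:,0].min(),c[:,0].max();f=P[[ (u0+8<u<u1-8) and v<=c[(abs(c[:,0]-u)<1),1].min()+1 for u,v in c]]
    k=np.polyfit(f[:,1],f[:,0],1);mid=(P[:,1].min()+P[:,1].max())/2
    print("front x",np.polyval(k,mid).round(4),"yaw",np.degrees(-k[0]).round(2),"y",P[:,1].min().round(4),P[:,1].max().round(4),"u",u0,u1)
def red(im):
    h=cv2.cvtColor(im,cv2.COLOR_RGB2HSV);r=cv2.inRange(h,(0,120,60),(8,255,255))|cv2.inRange(h,(172,120,60),(180,255,255));k=r[170:215,310:370];return np.argwhere(k).mean(0).round(2),k.sum()//255
def chk():
    wb();print(red(look("side")[0]),red(cv2.imread("pics/side0.png")[:,:,::-1].copy()));s=manip.get_state();print(s["position"].round(4),s["contact_force"].round(1),s["clock"])
E
python3 -c "
from h import *
chk()"
```

```text
front x 0.5196 yaw 5.69 y 0.1238 0.2246 u 216 425
(array([15.95, 30.82]), np.uint64(185)) (array([16.06, 31.25]), np.uint64(188))
[0.506  0.1741 0.0114] [1.5 0.1 6.4] 6.55
```

>>> move_arm --deltas '[[[0,0,0.0006,0,-0.18],[0.003,0,0.0006,0,-0.18],[0.006,0,0.0006,0,-0.18],[0.009,0,0.0006,0,-0.18],[0.012,0,0.0006,0,-0.18],[0.015,0,0.0006,0,-0.18],[0.018,0,0.0006,0,-0.18]]]'

```text
clock: 7.25
position: [0.493, 0.1743, 0.0114]
ee_rot: [0.004, -0.0, 1.0, 0.001]
contact_force: [3.3, -0.2, 7.1]
width: 0.0506
gripper_force: 3.9
```

```bash
sed -i 's/f=P\[\[.*$/f=P[(c[:,1]<c[:,1].min()+9)\&(c[:,0]>u0+12)\&(c[:,0]<u1-12)]/' h.py; python3 -c "
from h import *
chk()"
```

```text
front x 0.4753 yaw -1.7 y 0.124 0.2248 u 216 425
(array([15.8 , 31.18]), np.uint64(177)) (array([16.06, 31.25]), np.uint64(188))
[0.4924 0.1742 0.0114] [2.  1.4 9.4] 7.35
```

>>> move_arm --deltas '[[[0.003,0,0,0,-0.18],[0.006,0,0,0,-0.18],[0.009,0,0,0,-0.18],[0.012,0,0,0,-0.18],[0.015,0,0,0,-0.18],[0.018,0,0,0,-0.18],[0.021,0,0,0,-0.18],[0.024,0,0,0,-0.18],[0.027,0,0,0,-0.18],[0.027,0,0,0,-0.18]]]'

```text
clock: 8.35
position: [0.4708, 0.1743, 0.0113]
ee_rot: [0.003, -0.0, 1.0, 0.001]
contact_force: [1.8, 0.0, 8.6]
width: 0.0505
gripper_force: 4.5
```

```bash
python3 -c "
from h import *
chk()"
```

```text
front x 0.4531 yaw -1.7 y 0.124 0.2247 u 216 425
(array([16.12, 30.81]), np.uint64(187)) (array([16.06, 31.25]), np.uint64(188))
[0.4708 0.1743 0.0113] [1.1 0.1 9. ] 8.45
```

Moved 44 mm so far and the stack is still. I keep going at the same pace, to about 72 mm in all.

>>> move_arm --deltas '[[[0.003,0,0,0,-0.18],[0.006,0,0,0,-0.18],[0.009,0,0,0,-0.18],[0.012,0,0,0,-0.18],[0.015,0,0,0,-0.18],[0.018,0,0,0,-0.18],[0.021,0,0,0,-0.18],[0.024,0,0,0,-0.18],[0.027,0,0,0,-0.18],[0.03,0,0,0,-0.18],[0.034,0,0,0,-0.18],[0.034,0,0,0,-0.18]]]'

```text
clock: 9.65
position: [0.4433, 0.1743, 0.0113]
ee_rot: [0.003, -0.0, 1.0, 0.001]
contact_force: [0.9, 0.8, 10.9]
width: 0.0506
gripper_force: 5.1
```

```bash
python3 -c "
from h import *
chk()"
```

```text
front x 0.4256 yaw -1.73 y 0.124 0.2248 u 216 425
(array([16.5 , 30.85]), np.uint64(188)) (array([16.06, 31.25]), np.uint64(188))
[0.4433 0.1743 0.0113] [ 0.9  0.1 10.8] 9.75
```

The board is out: its tail is at x≈0.576, and the box front at ≈0.597. Now I go right.

>>> move_arm --deltas '[[[0,-0.003,0,0,-0.18],[0,-0.008,0,-0.003,-0.18],[0,-0.014,0,-0.006,-0.18],[0,-0.02,0,-0.009,-0.18],[0,-0.026,0,-0.012,-0.18],[0,-0.032,0,-0.014,-0.18],[0,-0.038,0,-0.014,-0.18],[0,-0.044,0,-0.014,-0.18],[0,-0.05,0,-0.014,-0.18],[0,-0.056,0,-0.014,-0.18],[0,-0.062,0,-0.014,-0.18],[0,-0.062,0,-0.014,-0.18]]]'

```text
clock: 10.95
position: [0.4429, 0.1241, 0.0112]
ee_rot: [0.003, -0.015, 1.0, 0.0]
contact_force: [-0.4, -1.4, 11.9]
width: 0.0506
gripper_force: 6.0
```

```bash
python3 -c "
from h import *
chk()"
```

```text
front x 0.4252 yaw 0.1 y 0.0743 0.1742 u 216 425
(array([16.63, 30.73]), np.uint64(192)) (array([16.06, 31.25]), np.uint64(188))
[0.4429 0.1241 0.0112] [-0.4 -0.9 11.8] 11.05
```

>>> move_arm --deltas '[[[0,-0.005,-0.0003,0,-0.18],[0,-0.012,-0.0003,0,-0.18],[0,-0.02,-0.0003,0,-0.18],[0,-0.028,-0.0003,0,-0.18],[0,-0.036,-0.0003,0,-0.18],[0,-0.044,-0.0003,0,-0.18],[0,-0.052,-0.0003,0,-0.18],[0,-0.06,-0.0003,0,-0.18],[0,-0.068,-0.0003,0,-0.18],[0,-0.076,-0.0003,0,-0.18],[0,-0.084,-0.0003,0,-0.18],[0,-0.09,-0.0003,0,-0.18]]]'

```text
clock: 12.25
position: [0.4447, 0.0522, 0.0113]
ee_rot: [0.002, -0.015, 1.0, 0.0]
contact_force: [-0.9, 2.5, 12.0]
width: 0.0501
gripper_force: 5.6
```

>>> move_arm --deltas '[[[0,-0.008,0,0,-0.18],[0,-0.016,0,0,-0.18],[0,-0.024,0,0,-0.18],[0,-0.032,0,0,-0.18],[0,-0.04,0,0,-0.18],[0,-0.048,0,0,-0.18],[0,-0.056,0,0,-0.18],[0,-0.064,0,0,-0.18],[0,-0.072,0,0,-0.18],[0,-0.08,0,0,-0.18],[0,-0.088,0,0,-0.18],[0,-0.088,0,0,-0.18]]]'

```text
clock: 13.45
position: [0.4467, -0.0191, 0.0113]
ee_rot: [0.002, -0.015, 1.0, -0.001]
contact_force: [-0.9, -2.0, 11.0]
width: 0.0505
gripper_force: 5.7
```

```bash
python3 -c "
from h import *
chk()"
```

```text
front x 0.4289 yaw 0.09 y -0.069 0.0309 u 216 425
(array([17.13, 35.73]), np.uint64(129)) (array([16.06, 31.25]), np.uint64(188))
[ 0.4467 -0.0191  0.0113] [-0.7 -2.4 11.5] 13.55
```

>>> move_arm --deltas '[[[0,-0.006,0,0,-0.18],[0,-0.016,0,0,-0.18],[0,-0.026,0,0,-0.18],[0,-0.036,0,0,-0.18],[0,-0.046,0,0,-0.18],[0,-0.056,0,0,-0.18],[0,-0.066,0,0,-0.18],[0,-0.076,0,0,-0.18],[0,-0.086,0,0,-0.18],[0,-0.096,0,0,-0.18],[0,-0.106,0,0,-0.18],[0,-0.112,0,0,-0.18]]]'

```text
clock: 14.75
position: [0.4491, -0.1084, 0.0112]
ee_rot: [0.002, -0.014, 1.0, -0.0]
contact_force: [-0.6, 2.2, 11.4]
width: 0.0506
gripper_force: 5.9
```

```bash
python3 - <<'E'
from h import *
chk()
im,_=look("wrist");t,_=look("top");s,_=look("side")
v=np.vstack([im[150:],np.hstack([cv2.resize(a,(320,300)) for a in(t[100:280,280:472],s[180:300,300:428])])])
cv2.imwrite("pics/v4.png",v[:,:,::-1])
E
```

```text
front x 0.4313 yaw 0.1 y -0.1581 -0.0582 u 216 425
(array([15.4 , 19.85]), np.uint64(60)) (array([16.06, 31.25]), np.uint64(188))
[ 0.4492 -0.1089  0.0113] [-0.5 -1.1 11.3] 14.85
```

View pics/v4.png

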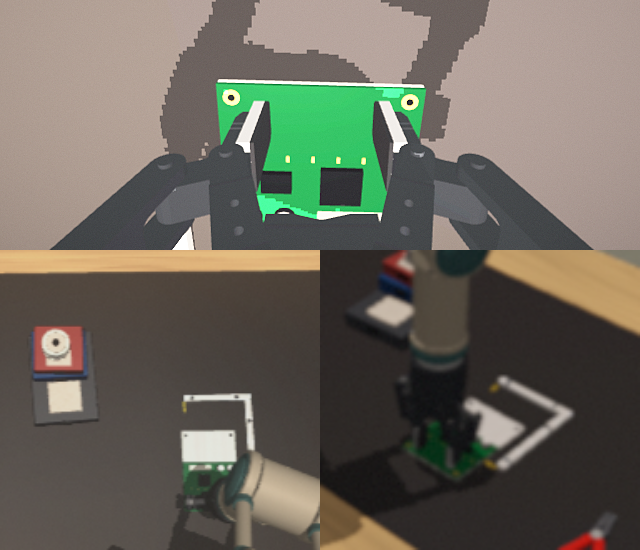

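The board is flat with its metal tail in front of the corner, the far bar about 30 mm ahead (top inset (215,398)) and the right bar about 10 mm to the side (250,430). I measure the gaps in the top view.

```bash
cat >> h.py <<'E'
def gaps():
    im,C=look("top");w=cv2.inRange(cv2.cvtColor(im,cv2.COLOR_RGB2HSV),(0,0,140),(180,70,255))
    a=cv2.cvtColor(im,cv2.COLOR_RGB2GRAY).astype(float)
    cv2.imwrite("pics/g.png",cv2.resize(im[175:250,370:450],(800,600),interpolation=0)[:,:,::-1])
    n,l,st,ct=cv2.connectedComponentsWithStats(w[175:250,380:450])
    for i in range(1,n):
        if st[i,4]>15:
            c=np.argwhere(l==i)[:,::-1]+[380,175]
            print(st[i].tolist())
            r=cv2.approxPolyDP(cv2.findContours((l==i).astype(np.uint8),0,2)[0][0],1.5,True)[:,0]+[380,175]
            print(np.c_[r,ray(C,r,.005).round(4),ray(C,r,.010).round(4)])
E
python3 -c "
from h import *
gaps()"
```

```text
[10, 11, 43, 35, 277]
[[ 3.900e+02  1.870e+02  6.511e-01 -6.530e-02  6.502e-01 -6.430e-02]
 [ 3.900e+02  1.900e+02  6.415e-01 -6.490e-02  6.405e-01 -6.390e-02]
 [ 4.250e+02  1.890e+02  6.436e-01 -1.758e-01  6.427e-01 -1.743e-01]
 [ 4.270e+02  1.910e+02  6.371e-01 -1.818e-01  6.362e-01 -1.802e-01]
 [ 4.280e+02  2.180e+02  5.513e-01 -1.800e-01  5.507e-01 -1.785e-01]
 [ 4.320e+02  2.190e+02  5.480e-01 -1.923e-01  5.475e-01 -1.908e-01]
 [ 4.310e+02  2.030e+02  5.986e-01 -1.922e-01  5.979e-01 -1.906e-01]
 [ 4.280e+02  2.020e+02  6.019e-01 -1.829e-01  6.011e-01 -1.814e-01]
 [ 4.310e+02  2.010e+02  6.050e-01 -1.925e-01  6.042e-01 -1.910e-01]
 [ 4.300e+02  1.860e+02  6.531e-01 -1.922e-01  6.522e-01 -1.906e-01]]
[9, 33, 33, 20, 635]
[[ 3.890e+02  2.090e+02  5.808e-01 -5.930e-02  5.801e-01 -5.830e-02]
 [ 3.890e+02  2.260e+02  5.274e-01 -5.710e-02  5.269e-01 -5.610e-02]
 [ 4.210e+02  2.260e+02  5.264e-01 -1.568e-01  5.260e-01 -1.554e-01]
 [ 4.200e+02  2.080e+02  5.831e-01 -1.567e-01  5.824e-01 -1.553e-01]]
[45, 47, 25, 28, 473]
[[ 4.320e+02  2.220e+02  5.386e-01 -1.918e-01  5.381e-01 -1.902e-01
[... 151 characters left out ...]
2  2.390e+02  4.856e-01 -1.980e-01  4.854e-01 -1.964e-01]
 [ 4.320e+02  2.490e+02  4.550e-01 -1.869e-01  4.549e-01 -1.854e-01]
 [ 4.490e+02  2.490e+02  4.545e-01 -2.393e-01  4.544e-01 -2.376e-01]
 [ 4.490e+02  2.300e+02  5.131e-01 -2.432e-01  5.127e-01 -2.414e-01]
 [ 4.390e+02  2.270e+02  5.228e-01 -2.127e-01  5.223e-01 -2.110e-01]
 [ 4.350e+02  2.390e+02  4.856e-01 -1.980e-01  4.854e-01 -1.964e-01]
 [ 4.360e+02  2.250e+02  5.291e-01 -2.037e-01  5.286e-01 -2.021e-01]]
[13, 54, 14, 3, 41]
[[ 3.930e+02  2.290e+02  5.179e-01 -6.920e-02  5.175e-01 -6.810e-02]
 [ 3.930e+02  2.310e+02  5.117e-01 -6.890e-02  5.113e-01 -6.790e-02]
 [ 4.060e+02  2.300e+02  5.144e-01 -1.095e-01  5.140e-01 -1.083e-01]]
```

>>> move_arm --deltas '[[[-0.003,-0.002,0,0,-0.18],[-0.009,-0.004,0,0,-0.18],[-0.015,-0.007,0,0,-0.18],[-0.021,-0.01,0,0,-0.18],[-0.027,-0.013,0,0,-0.18],[-0.033,-0.016,0,0,-0.18],[-0.039,-0.019,0,0,-0.18],[-0.045,-0.021,0,0,-0.18],[-0.051,-0.022,0,0,-0.18],[-0.057,-0.022,0,0,-0.18],[-0.062,-0.022,0,0,-0.18],[-0.062,-0.022,0,0,-0.18]]]'

```text
clock: 16.25
position: [0.4989, -0.1243, 0.0113]
ee_rot: [0.001, -0.015, 1.0, -0.001]
contact_force: [-0.4, -0.8, 10.8]
width: 0.0508
gripper_force: 5.5
```

```bash
cat >> h.py <<'E'
def sub(line,n,d,z,C,a):
    # subpixel strongest edges along direction d at each start pixel in line, returned on plane z
    out=[]
    for p in line:
        t=np.arange(0,n,.1);q=np.array(p)[None]+t[:,None]*np.array(d)
        v=cv2.remap(a.astype(np.float32),q[:,0].astype(np.float32)[None],q[:,1].astype(np.float32)[None],1)[0]
        g=np.gradient(cv2.GaussianBlur(v[None],(1,0) if 0 else (15,1),4)[0]);i=np.argmax(abs(g));out.append(q[i])
    return ray(C,out,z)
E
python3 -c "
from h import *
chk();gaps()"|head -20
```

```text
front x 0.4811 yaw 0.07 y -0.1741 -0.0742 u 216 425
(array([16.62, 29.73]), np.uint64(174)) (array([16.06, 31.25]), np.uint64(188))
[ 0.4989 -0.1243  0.0113] [-0.9 -0.3 10.3] 16.35
[10, 11, 42, 17, 196]
[[ 4.310e+02  1.990e+02  6.114e-01 -1.929e-01  6.106e-01 -1.913e-01]
 [ 4.300e+02  1.860e+02  6.531e-01 -1.922e-01  6.522e-01 -1.906e-01]
 [ 3.900e+02  1.870e+02  6.511e-01 -6.530e-02  6.502e-01 -6.430e-02]
 [ 3.900e+02  1.900e+02  6.415e-01 -6.490e-02  6.405e-01 -6.390e-02]
 [ 4.250e+02  1.890e+02  6.436e-01 -1.758e-01  6.427e-01 -1.743e-01]
 [ 4.270e+02  1.910e+02  6.371e-01 -1.818e-01  6.362e-01 -1.802e-01]
 [ 4.270e+02  2.020e+02  6.019e-01 -1.798e-01  6.011e-01 -1.783e-01]]
[13, 18, 33, 19, 607]
[[ 3.930e+02  1.930e+02  6.317e-01 -7.400e-02  6.308e-01 -7.290e-02]
 [ 3.940e+02  2.110e+02  5.743e-01 -7.470e-02  5.737e-01 -7.360e-02]
 [ 4.210e+02  2.110e+02  5.735e-01 -1.593e-01  5.729e-01 -1.579e-01]
 [ 4.250e+02  2.060e+02  5.893e-01 -1.728e-01  5.885e-01 -1.713e-01]
 [ 4.240e+02  1.930e+02  6.308e-01 -1.719e-01  6.299e-01 -1.704e-01]]
[51, 24, 19, 39, 456]
[[ 4.380e+02  1.990e+02  6.112e-01 -2.150e-01  6.103e-01 -2.133e-01]
 [ 4.310e+02  2.220e+02  5.386e-01 -1.887e-01  5.381e-01 -1.871e-01]
```

View pics/g.png

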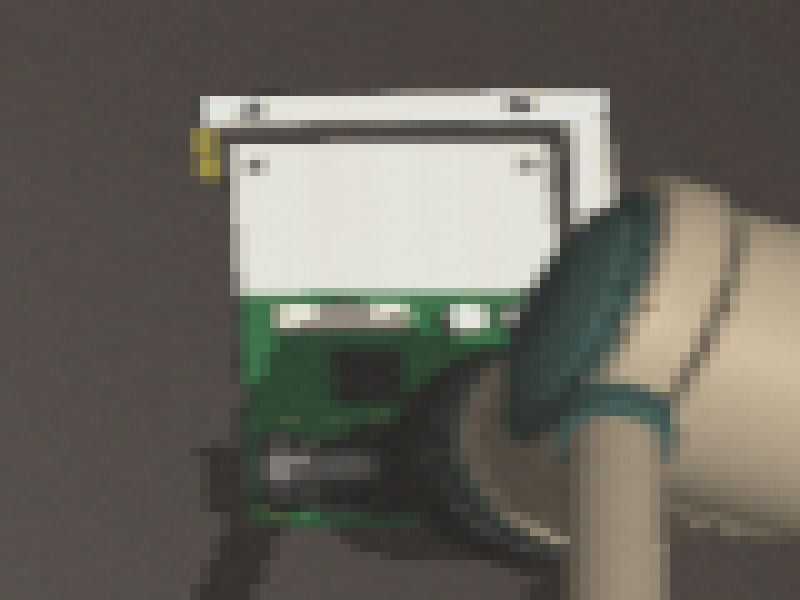

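Gaps of about 8 mm remain ahead and to the right. I check the relative yaw with subpixel edges.

```bash
cat >> h.py <<'E'
def gy():
    im,C=look("top");a=cv2.cvtColor(im,cv2.COLOR_RGB2GRAY).astype(float)
    cols=np.arange(396,423);rows=np.arange(195,204)
    def e(v,lo,sgn): 
        g=np.gradient(v)*sgn;i=int(np.argmax(g));i=min(max(i,1),len(g)-2);d=g[i-1]-2*g[i]+g[i+1]
        return lo+i+(.5*(g[i-1]-g[i+1])/d if d else 0)
    F=ray(C,[(u,e(a[186:194,u],186,-1)) for u in cols],.010);T=ray(C,[(u,e(a[188:198,u],188,1)) for u in cols],.005)
    B=ray(C,[(e(a[v,422:431],422,1),v) for v in rows],.010);S=ray(C,[(e(a[v,418:430],418,-1),v) for v in rows],.005)
    for n,P,i in(("far",F,1),("tail",T,1),("rbar",B,0),("side",S,0)):
        k=np.polyfit(P[:,i],P[:,1-i],1);r=P[:,1-i]-np.polyval(k,P[:,i]);g=abs(r)<2*np.median(abs(r))+1e-5;k=np.polyfit(P[g,i],P[g,1-i],1)
        print(n,np.degrees(k[0]*(-1 if i else 1)).round(2),"pos",np.median(P[:,1-i]).round(4),"res",r[g].std().round(5))
E
python3 -c "
from h import *
gy()"
```

```text
far 0.13 pos 0.641 res 0.00033
tail 0.42 pos 0.6334 res 0.00029
rbar -2.59 pos -0.1788 res 0.00022
side -2.6 pos -0.1731 res 0.0017
```

>>> move_arm --deltas '[[[0,-0.002,0,0,-0.18],[0,-0.004,0,0,-0.18],[0,-0.006,0,0,-0.18],[0,-0.0065,0,0,-0.18],[0,-0.007,0,0,-0.18],[0,-0.007,0,0,-0.18]]]'

```text
clock: 17.05
position: [0.4992, -0.1296, 0.0113]
ee_rot: [0.002, -0.015, 1.0, -0.0]
contact_force: [-0.3, 1.0, 10.9]
width: 0.0503
gripper_force: 5.2
```

>>> move_arm --deltas '[[[0,-0.001,0,0,-0.18],[0,-0.002,0,0,-0.18],[0,-0.002,0,0,-0.18]]]'

```text
clock: 17.35
position: [0.499, -0.1307, 0.0113]
ee_rot: [0.002, -0.015, 1.0, 0.0]
contact_force: [0.8, 3.8, 11.3]
width: 0.0506
gripper_force: 5.4
```

>>> move_arm --deltas '[[[0,-0.001,0,0,-0.18],[0,-0.001,0,0,-0.18],[0,-0.001,0,0,-0.18]]]'

```text
clock: 17.65
position: [0.499, -0.1314, 0.0113]
ee_rot: [0.001, -0.015, 1.0, 0.0]
contact_force: [0.6, 4.1, 10.3]
width: 0.0502
gripper_force: 5.5
```

```bash
python3 -c "
from h import *
chk();gy();print(manip.get_state()['moment'])"
```

```text
front x 0.4811 yaw 0.53 y -0.1811 -0.081 u 216 425
(array([16.53, 30.54]), np.uint64(183)) (array([16.06, 31.25]), np.uint64(188))
[ 0.499  -0.1314  0.0113] [-0.2  3.6 11.7] 17.75
far 0.23 pos 0.641 res 0.0003
tail 1.56 pos 0.6333 res 0.00116
rbar -18.5 pos -0.1798 res 0.00126
side 21.06 pos -0.175 res 0.00207
[ 0.70081748 -0.02365733  0.2792536 ]
```

The board reached the right bar with the tail trailing by about 0.4°. I turn slightly clockwise while sliding forward to the far bar.

>>> move_arm --deltas '[[[0,0.0005,0,0.002,-0.18],[-0.001,0.0005,0,0.004,-0.18],[-0.003,0.0005,0,0.005,-0.18],[-0.005,0.0005,0,0.005,-0.18],[-0.007,0.0005,0,0.005,-0.18],[-0.008,0.0005,0,0.005,-0.18],[-0.008,0.0005,0,0.005,-0.18]]]'

```text
clock: 18.5
position: [0.5038, -0.131, 0.0112]
ee_rot: [-0.0, -0.01, 1.0, 0.0]
contact_force: [-2.7, 1.8, 12.3]
width: 0.0505
gripper_force: 6.6
```

```bash
python3 -c "
from h import *
chk();gy();print(manip.get_state()['moment'])"
```

```text
front x 0.4859 yaw 0.4 y -0.1805 -0.0808 u 216 425
(array([16.43, 30.74]), np.uint64(182)) (array([16.06, 31.25]), np.uint64(188))
[ 0.5038 -0.131   0.0112] [-3.1  1.6 13.4] 18.6
far 1.33 pos 0.6426 res 0.00144
tail 0.29 pos 0.637 res 0.00108
rbar -37.94 pos -0.1799 res 0.0034
side 28.16 pos -0.1758 res 0.00382
[0.25303279 0.55995904 0.2223444 ]
```

>>> move_arm --deltas '[[[-0.001,0,-0.0004,0,-0.18],[-0.002,0,-0.0004,0,-0.18],[-0.003,0,-0.0004,0,-0.18],[-0.003,0,-0.0004,0,-0.18]]]'

```text
clock: 19.05
position: [0.506, -0.131, 0.0113]
ee_rot: [-0.0, -0.01, 1.0, 0.0]
contact_force: [-3.0, 0.4, 10.7]
width: 0.0503
gripper_force: 5.7
```

>>> move_arm --deltas '[[[-0.001,0,0,0,-0.18],[-0.002,0,0,0,-0.18],[-0.002,0,0,0,-0.18]]]'

```text
clock: 19.35
position: [0.5061, -0.131, 0.0112]
ee_rot: [-0.002, -0.01, 1.0, 0.0]
contact_force: [-6.6, 0.1, 13.2]
width: 0.0504
gripper_force: 6.9
```

```bash
python3 -c "
from h import *
chk();gy();print(manip.get_state()['moment'])"
```

```text
front x 0.4881 yaw 0.43 y -0.1805 -0.0807 u 216 425
(array([16.55, 30.9 ]), np.uint64(187)) (array([16.06, 31.25]), np.uint64(188))
[ 0.5061 -0.131   0.0112] [-6.2  0.1 13.6] 19.45
far 0.89 pos 0.6431 res 0.00248
tail 0.79 pos 0.6376 res 0.00144
rbar -6.78 pos -0.1802 res 0.00083
side 8.49 pos -0.1756 res 0.00102
[-0.06122842  1.04020429  0.09953499]
```

>>> move_arm --deltas '[[[0,-0.001,-0.0002,0,-0.18],[0,-0.0015,-0.0002,0,-0.18],[0,-0.0015,-0.0002,0,-0.18]]]'

```text
clock: 19.8
position: [0.5064, -0.1318, 0.0112]
ee_rot: [-0.001, -0.01, 1.0, 0.001]
contact_force: [-4.7, 1.8, 11.7]
width: 0.0506
gripper_force: 6.1
```

```bash
python3 -c "
from h import *
chk();print(manip.get_state()['moment'])"
```

```text
front x 0.5004 yaw -61.34 y -0.1814 -0.0814 u 216 425
(array([16.37, 30.73]), np.uint64(182)) (array([16.06, 31.25]), np.uint64(188))
[ 0.5064 -0.1318  0.0113] [-5.2  2.2 12.8] 19.9
[0.18129732 0.83178883 0.02262694]
```

>>> move_arm --deltas '[[[0,-0.001,0,0,-0.18],[0,-0.0015,0,0,-0.18],[0,-0.0015,0,0,-0.18]]]'

```text
clock: 20.2
position: [0.5065, -0.132, 0.0112]
ee_rot: [-0.001, -0.009, 1.0, 0.001]
contact_force: [-5.2, 5.3, 11.6]
width: 0.0503
gripper_force: 6.4
```

```bash
python3 -c "
from h import *
chk();print(manip.get_state()['moment'])"
```

```text
front x 0.4903 yaw -60.26 y -0.1814 -0.0814 u 216 425
(array([16.51, 30.64]), np.uint64(191)) (array([16.06, 31.25]), np.uint64(188))
[ 0.5065 -0.1319  0.0113] [-4.2  5.1 12.9] 20.3
[ 0.52723501  0.64108627 -0.06427542]
```

Both bars are touched, with forces of about 5 N each. I lift straight off and look.

>>> move_arm --deltas '[[[0,0,-0.002,0,-0.18],[0,0,-0.01,0,-0.18],[0,0,-0.03,0,-0.18],[0.03,0,-0.08,0,-0.18],[0.08,0,-0.12,0,-0.18],[0.12,0,-0.14,0,-0.18],[0.12,0,-0.14,0,-0.18],[0.12,0,-0.14,0,-0.18],[0.12,0,-0.14,0,-0.18],[0.12,0,-0.14,0,-0.18]]]'

```text
clock: 21.3
position: [0.413, -0.1355, 0.1217]
ee_rot: [-0.0, -0.01, 1.0, 0.0]
contact_force: [0.7, -0.1, -0.2]
width: 0.0502
gripper_force: 0.0
```

```bash
python3 - <<'E'
from h import *
print(manip.get_state()["position"])
im,C=look("wrist");cv2.imwrite("pics/w5.png",im[:,:,::-1])
g=big(green(im))[:,0];x0,y0,w,h=cv2.boundingRect(g);print(x0,y0,w,h)
cv2.imwrite("pics/w5c.png",cv2.resize(im[130:330,180:440],(780,600),interpolation=2)[:,:,::-1])
E
```

```text
[ 0.41295681 -0.13553196  0.121726  ]
268 280 110 81
```

View pics/w5c.png

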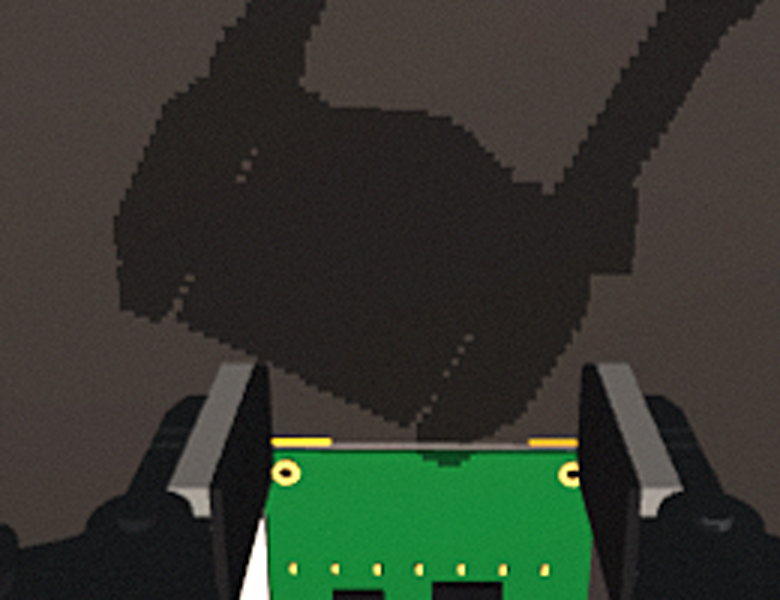

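The front edge lies along the yellow home marks (crop row ~442) and parallel to them. The fingers hide the rest, so I look from farther ahead and above.

>>> move_arm --deltas '[[[0,0,-0.06,0,-0.18],[-0.05,0.01,-0.1,0,-0.18],[-0.1,0.02,-0.1,0,-0.18],[-0.15,0.03,-0.1,0,-0.18],[-0.2,0.03,-0.1,0,-0.18],[-0.23,0.03,-0.1,0,-0.18],[-0.23,0.03,-0.1,0,-0.18],[-0.23,0.03,-0.1,0,-0.18],[-0.23,0.03,-0.1,0,-0.18],[-0.23,0.03,-0.1,0,-0.18]]]'

```text
clock: 22.35
position: [0.5945, -0.1079, 0.2024]
ee_rot: [-0.0, -0.009, 1.0, 0.0]
contact_force: [0.3, -0.4, -0.1]
width: 0.0505
gripper_force: 0.0
```

```bash
python3 - <<'E'
from h import *
print(manip.get_state()["position"])
im,C=look("wrist");cv2.imwrite("pics/w6.png",im[:,:,::-1])
x0,y0,w,h=cv2.boundingRect(big(green(im)));print(x0,y0,w,h)
x0-=25;w+=60;y0-=20;h+=90
cv2.imwrite("pics/w6c.png",cv2.resize(im[max(y0,0):y0+h,x0:x0+w],None,fx=3.5,fy=3.5,interpolation=2)[:600,:800,::-1]);print(x0,y0,w,h)
E
```

```text
[ 0.59449737 -0.10793552  0.20235818]
246 68 104 94
221 48 164 184
```

View pics/w6c.png

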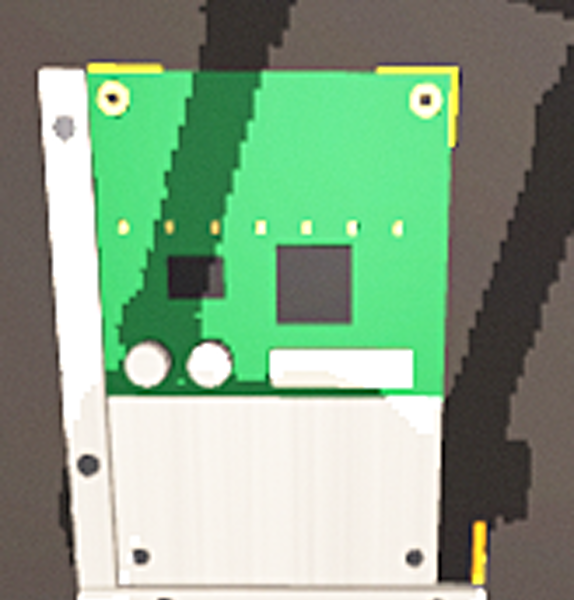

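The crop shows the board seated: its side along the right bar (crop x 88→118), its tail on the far bar (row ~585) and its front on the yellow marks. I check for dark slits in the profiles and check the stack from the now-clear top view.

```bash
python3 - <<'E'
from h import *
im=cv2.imread("pics/w6.png");a=cv2.cvtColor(im,cv2.COLOR_BGR2GRAY)
for v in(75,100,130,165,185,205): print(v,im[v,240:260,1].tolist())
for u in(262,285,310,335,342): print(u,a[207:224,u].tolist())
C=cam("wrist")
# board front & side lines, bars
c=big(green(im[:,:,::-1].copy()))[:,0]
R=np.array([(u,v) for u,v in c if 90<v<150 and u>320]);L=np.array([(u,v) for u,v in c if 75<v<150 and u<280]);F=np.array([(u,v) for u,v in c if v<80 and 262<u<335])
for n,P,i in(("+y side",R,0),("-y side",L,0),("front",F,1)):
    Q=ray(C,P,.007);k=np.polyfit(Q[:,i],Q[:,1-i],1);print(n,np.degrees(k[0]*(1-2*i)).round(2),Q.mean(0).round(4))
t,_=look("top");s,_=look("side");t0=cv2.imread("pics/top0.png")[:,:,::-1]
for T in(t0,t):
    r=T[120:205,280:350].astype(int);m=(r[...,0]>1.8*r[...,1]);print("red",np.argwhere(m).mean(0).round(2),m.sum())
    m2=(r.min(-1)>120);m2[:, :18]=0;print("white",[np.argwhere(m2[a:b]).mean(0).round(2).tolist() for a,b in((20,48),(55,80))])
p,Rw,c=C
E
```

```text
75 [255, 255, 255, 255, 255, 253, 191, 222, 219, 255, 255, 143, 29, 32, 173, 255, 255, 255, 222, 226]
100 [255, 255, 255, 255, 255, 255, 255, 131, 148, 232, 225, 221, 224, 224, 224, 225, 223, 225, 225, 227]
130 [255, 255, 255, 255, 255, 255, 255, 255, 255, 147, 227, 222, 222, 218, 221, 221, 221, 221, 226, 220]
165 [255, 255, 255, 255, 240, 241, 241, 238, 241, 245, 233, 158, 231, 249, 246, 244, 245, 246, 245, 242]
185 [73, 198, 255, 244, 247, 251, 250, 247, 242, 240, 244, 242, 176, 203, 248, 246, 245, 244, 244, 244]
205 [86, 49, 158, 255, 242, 241, 242, 242, 242, 241, 239, 242, 241, 206, 181, 248, 245, 243, 229, 107]
262 [70, 95, 210, 250, 243, 242, 245, 233, 172, 211, 249, 246, 243, 240, 255, 255, 255]
285 [243, 244, 243, 244, 244, 244, 248, 237, 165, 210, 249, 245, 241, 242, 244, 245, 244]
310 [239, 238, 239, 238, 239, 239, 241, 235, 183, 191, 244, 246, 242, 240, 244, 245, 244]
335 [249, 248, 246, 244, 243, 243, 245, 240, 192, 189, 241, 246, 241, 241, 244, 245, 243]
342 [222, 245, 249, 243, 242, 240, 244, 238, 188, 184, 241, 249, 245, 241, 229, 222, 246]
+y side 0.71 [ 0.5321 -0.0817]
-y side 0.8 [ 0.5326 -0.181 ]
front 1.05 [ 0.4895 -0.143 ]
red [37.69 35.38] 378
white [[16.78, 33.27], [11.88, 37.18]]
red [39.24 35.61] 376
white [[17.47, 33.6], [12.52, 38.42]]
```

Profiles show uniform thin junctions along both bars, with no mat visible between. The stack only levelled, which explains the ~1 px shift. The robot is clear, so I hand in.

```bash
python3 -c "
from rig import manip
print(manip.sign_off())"
```

```text
the job is handed in; nothing more can be done
None
```

The board is drawn out and flat in the squaring corner, tail on the far bar and right side on the right bar. Peak readings were about 14 N pressing and 7 N on the bars, the stack still stands having only levelled as the tail came out, and the job was handed in at about 22 s with the robot clear.

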